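# Re-seat a housing in the laser-marking jig

### The job

The teal housing in the marking jig was clamped short of the orange end stop, so its mark would come out off centre. Slacken the slanted clamp screw about a quarter turn (it may have a left- or a right-hand thread, nobody remembers: feel which way the handle gives), slide the housing along the nest until it is fully home against the end stop, then screw the clamp tight again with the housing still home. Leave everything else on the plate where it is.

Things in the scene. Friction and masses are not known exactly. Their poses are not given: they have to be found in the camera images.
- jig: Marking jig bolted to the perforated plate, fixed; steel base plate 185 x 250 x 12 mm. Origin on the table surface; z up, y along the nest towards the end stop, x from the clamp bracket towards the orange rear rail (face x = 42 mm, top 38 mm above the table).
- nest_end (a point): Open (-y) end of the white nylon nest, middle of its width, on its floor (20 mm above the table). Jig's axes. The nest runs 190 mm along +y to the end stop; its front ledge (x = -29 mm from here) rises 6 mm. The -y end has no wall, so a finger can come down on or beyond it behind the housing.
- stop_face (a point): Point on the face of the orange end stop at the nest's +y end, midway across, 37 mm above the table; stop's top 44 mm above the table. Jig's axes. The housing is home when its centre is 70 mm from here along -y.
- clamp_head: Dark steel clamp head, fixed on the jig: block 58 x 58 (y) x 34 mm, top 117 mm above the table, overhanging the housing's front edge by 15 mm; bracket on its -x side; keep clear. Origin where the pad meets the housing; z = screw axis, outwards and up, 35 degrees from vertical, leaning to the jig's -x; y as the jig's. The grip's z here is 110 mm.
- housing_center (a point): Centre (half-way up) of the teal (blue-green) housing: 140 mm long (y axis, as the jig's y), 54 wide, 34 high, 0.2 to 0.4 kg, black end caps, long top edges bevelled 35 degrees (walls vertical up to 24 mm). Its top is 54 mm above the table. Push it on its free (-y) end cap or grip it across the width. At the start 15 to 35 mm short of the end stop.
- handle_grip (a point): Centre of the clamp's black T-handle bar: 70 mm long (x axis, +x end banded yellow), 14 thick (y), 24 high (z = screw axis, outwards and up, 35 degrees from vertical). Grip with the tool along -z, fingers closing across the 14 mm. Below the bar a 13 mm neck 12 mm long, then a 22 mm collar. Axes turn with the handle. At the start at x -68, y 22, z 139 mm in the jig.
- knob (a joint): Turn of the T-handle, rad: 0 = tight, as found; positive = anticlockwise looking down onto it. It loosens one way only, positive or negative by chance (not visible): the wrong way it stops hard within 0.1 rad, the right way it turns easily (0.15 to 0.25 N m) as far as 2.6 rad and stays where it is left. Turning does not shift the handle along its axis.
- pad: Brass pad, 15 mm across, at the screw's lower end; pressed by a spring onto the housing's front bevel with about 25 N when tight. Loosening draws it back along the screw's axis, 2.5 mm per rad: off the housing after about 0.5 rad, well clear at 1.2 rad.
- raw_housing_center (a point): Dark unmarked housing of the same shape (140 x 54 x 34 mm), lying loose on the plate, centre; a bystander.
- screwdriver_grip (a point): Screwdriver with red handle, 190 mm long, loose; point on its handle; a bystander.
- tin: Open steel tin with metal clips, 100 x 75 x 28 mm, loose, origin under its centre; a bystander.
- fan: Small blue desk fan, 180 mm tall, loose, origin under its foot; a bystander.
- old_jig: Brown block fixture 110 x 160 x 42 mm, loose, origin under its centre; a bystander.
- spare_stop: Spare orange stop bar 20 x 150 x 14 mm, loose, origin under its centre; a bystander.

How it is judged:
By the outcome, as a careful person would: the job done as asked, in the order asked, and still so for the second after the job is handed in, with the robot touching nothing.
It also fails if it takes over 69 s, if anything falls off the work surface, if the arm or the gripper's body presses on something with over 40 N, if the wrist force passes 120 N, or if a joint passes its speed limit or range.

### The arm

A 6-joint arm with a two-finger parallel gripper is mounted at the origin on the work surface. World frame = base frame: x ahead of the robot, y to its left, z up, the work surface at z = 0. Lengths are in m, angles in rad, forces in N, time in s.
With the tool pointing down it reaches from about 0.275 to 0.725 m from the base axis. Payload 5.6 kg.
Tool frame: the origin (TCP) lies at the very end of the fingers, on their centre line; the grasp point (between the pads) lies 19 mm behind it; y points along the fingers, x is the direction in which the jaws open and shut, and the axes are right-handed (so a half turn about y gives the same grasp; the last joint's range is limited). The gripper opens to 85 mm and grips with 20 to 120 N. Pads are 22 mm wide; open, the fingers measure 114 mm over their backs; the gripper's body (76 mm by 85 mm) begins 54 mm behind the grasp point. The pads swing forward as they close: fully open they stand 13 mm farther back than shut.
Start: joints at [1.456, 0.255, 0.108, 0, -1.424, -0.285], TCP at [0.214, 0.507, 0.231] pointing down, gripper open.
Joint ranges: [-2.95, 2.95], [-1.21, 1.97], [-1.09, 1.5], [-2.87, 1.71], [-2.94, -0.07], [-3.05, 3.05]. Speed limits (rad/s): [2.57, 2.57, 3.14, 3.14, 3.14, 3.14].

### API

Orientations are given as a 3x3 rotation matrix whose columns are the frame's x, y, z axes.
In Python, from station import r gives the robot as it stands.
- The arm moves only by the tool step_arm, never from a script. Its argument "series" is a list of rows, each an object of numbers: "x", "y", "z": the shift along the tool's x, y, z in cm; "rx", "ry", "rz": the turn, a rotation vector about the tool's x, y, z in rad; "jaw": the opening, from 0 (shut) to 1 (fully open). A call has exactly 5 rows; each row is the pose to reach, as a shift and turn from the pose measured when the call began, along the tool's axes at that moment; what a row does not reach only later rows make up. A row lasts 1/8 s, in which the tool goes at most 62.5 mm and 10.7 degrees, less where a joint would pass 70% of its speed; a pose out of reach is approached as far as the arm can. A call with a gripper value outside its range is refused whole. The fingers move at their own pace and stop on an object; "newtons" is the grip in N (left out, the last holds). Time passes only in rows, so rows that repeat a pose let the fingers close, or fill a call up. It gives the time, the measured TCP pose, the force and the opening at its end, in the units of the state.
- r.get_state(): the state, without advancing time (a new reading comes with each control period).
- r.camera(name): name is "side" or "top" or "wrist"; returns a dict with "pixels" (400x640x3 uint8, red, green, blue), "camera_matrix" (3x3 intrinsics, pixels), "position" and "orientation" of the camera in the world. Camera axes: x right, y down, z forward; pixel columns grow to the right and rows downward; lengths in m; the calibration is good to about 2 mm. A picture is of the moment at which its call begins. There is no depth.
- r.sign_off(): hands the job in, once; it reports no verdict.
Trained networks look in a picture, given as the dict that the camera call returned (one of the last four; its "shot" number tells which), for a name from the list of things; names that differ only in an ending like _2 or _b are one class to them, and where a whole thing is asked for, a point or a joint stands for the part that bears it (a point fixed in the world has none). Each returns a list of dicts, best first, with "p" (0 to 1); they miss things now and then, are a little off and sometimes report something else, mostly with a low value. They report only what shows in the picture. A call takes as long as a camera call.
- r.find_in(picture, thing): "bbox" ([centre column, centre row, width, height] in pixels, round what is visible of it).
- r.landmark_of(picture, thing): "position" ([row, column] in pixels: a listed point, or the origin of a listed thing).
The state is a dict: "time": time; "q": joint angles; "joint_velocities": joint speeds; "tau": joint torques, N m; "tcp_pos": TCP position; "ee_rot": TCP orientation; "ft_force": force on the tool from outside, world axes, zero at the start; "torque": the same for the moment, N m; "opening": finger opening in m.
Only numpy, scipy, OpenCV 4.12 (cv2) and the standard library are available. Lean on these libraries where they do the work, as an engineer would, in place of code of your own. Each camera call takes 0.05 s, during which the arm holds its last target.

## Working session

There is one attempt and no reset: what is moved stays moved. The work goes in short steps, Python scripts to look and compute and a tool call to move; the robot and the scene stay as the last step left them, time stands still between calls to the robot, and variables do not carry over. Pictures are saved under pics/ and viewed, and the job is handed in when it is done.

Besides the shell and the picture viewer there is one more tool, called after "Request:" as name(argument=value, ...), one argument or row to a line, values as JSON. step_arm: Moves the arm, as the interface text tells. Its arguments: {"type":"object","properties":{"series":{"type":"array"},"newtons":{"type":"number"}},"required":["series"]}

```bash
ls; mkdir -p pics; python3 - <<'E'
from station import r
import cv2,pickle
s=r.get_state(); print(s)
for n in ["side","top","wrist"]:
    c=r.camera(n); cv2.imwrite(f"pics/{n}0.png",c["pixels"][:,:,::-1])
    print(n,c["camera_matrix"].tolist(),c["position"],c["orientation"].tolist() if hasattr(c["orientation"],'tolist') else c["orientation"])
    for t in ["jig","nest_end","stop_face","clamp_head","housing_center","handle_grip","pad","raw_housing_center"]:
        l=r.landmark_of(c,t)
        print(t,[(x["p"],x["position"]) for x in l[:2]])
    pickle.dump(c,open(f"{n}0.pkl","wb"))
E
```

```text
pics
{'time': 0.0, 'q': array([ 1.45558612e+00,  2.55748551e-01,  1.06975209e-01, -4.80731817e-04,
       -1.42390798e+00, -2.84586393e-01]), 'joint_velocities': array([-6.41071720e-04,  6.76123877e-05, -1.42331570e-04, -2.37159088e-03,
        2.14718860e-03, -8.39320584e-04]), 'tau': array([ 1.73886824e-04, -3.86631703e+01,  2.37937957e+01,  5.36502197e+00,
       -6.12038057e-03, -1.31773291e-05]), 'tcp_pos': array([0.21383293, 0.50617473, 0.23038246]), 'ee_rot': array([[-3.89295540e-01, -6.89090491e-04,  9.21112647e-01],
       [-9.21110856e-01, -1.81781061e-03, -3.89296143e-01],
       [ 1.94266861e-03, -9.99998110e-01,  7.29368315e-05]]), 'ft_force': array([ 0.85499337, -0.5024854 ,  0.29273961]), 'torque': array([-0.00851539,  0.03328705,  0.00264899]), 'opening': 0.08546504268101943}
side [[509.7600910355422, 0.0, 310.82487632522145], [0.0, 509.7600910355422, 203.5280292730259], [0.0, 0.0, 1.0]] [1.22613032 1.11602433 1.01896627] [[-0.8480112279769256, 0.301264508337626, -0.4360236842662966], [0.5299184128239376, 0.4696311450129065, -0.7061395495113025], [-0.00796448210654831
[... 866 characters left out ...]
97.0])]
clamp_head [(0.6, [182.7, 286.5])]
housing_center [(0.67, [192.0, 293.3])]
handle_grip [(0.69, [172.0, 257.5]), (0.49, [185.1, 411.5])]
pad [(0.68, [164.3, 293.4])]
raw_housing_center [(0.72, [207.9, 191.1]), (0.63, [182.6, 411.3])]
wrist [[300.85837930002884, 0.0, 320.7941093285008], [0.0, 300.85837930002884, 198.85776217464553], [0.0, 0.0, 1.0]] [0.2908466  0.4742498  0.37407551] [[-0.38830627818064056, -0.8733665971131279, -0.29402214435741797], [-0.9215303377716009, 0.36810362255868606, 0.12361860549986518], [0.0002662556251510254, 0.31895220661755536, -0.9477707628966692]]
jig []
nest_end []
stop_face []
clamp_head []
housing_center []
handle_grip []
pad []
raw_housing_center []
```

View pics/top0.png

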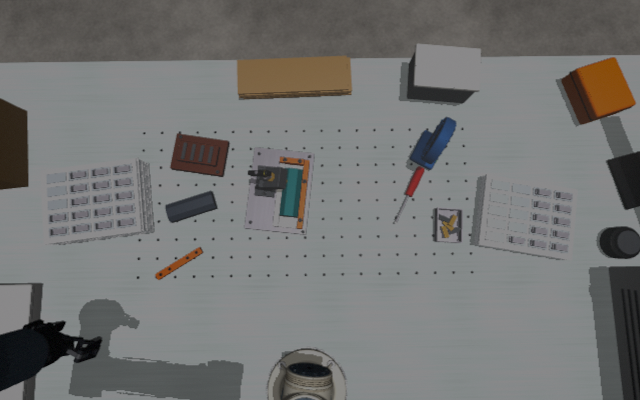

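View pics/side0.png

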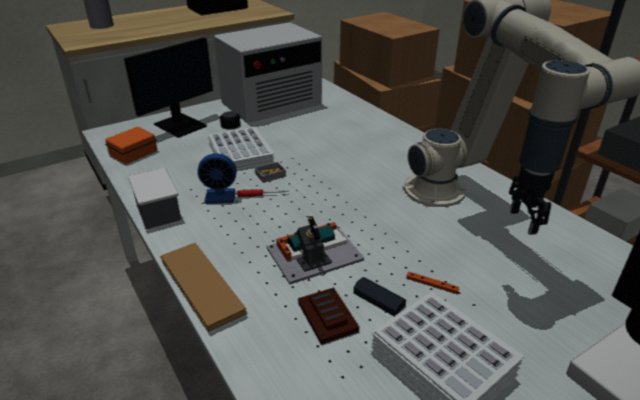

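```bash
python3 - <<'E'
import cv2,pickle
a=pickle.load(open("top0.pkl","rb"))["pixels"][:,:,::-1]
cv2.imwrite("pics/top0z.png",cv2.resize(a[120:270,200:400],None,fx=4,fy=4,interpolation=3))
a=pickle.load(open("side0.pkl","rb"))["pixels"][:,:,::-1]
cv2.imwrite("pics/side0z.png",cv2.resize(a[170:320,220:420],None,fx=4,fy=4,interpolation=3))
E
```

```text
(no output)
```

View pics/top0z.png

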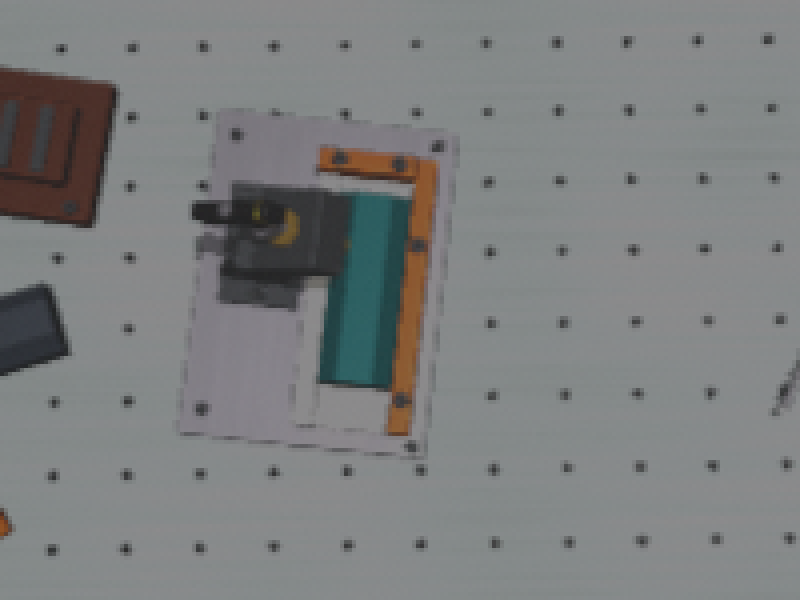

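View pics/side0z.png

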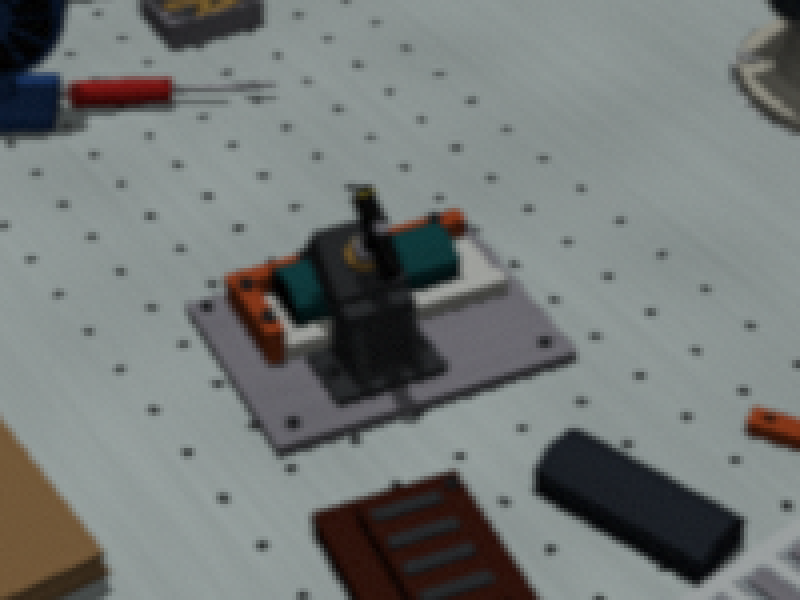

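```bash
cat > geo.py <<'E'
import numpy as np,cv2
def proj(c,P):
    R=np.array(c["orientation"]);p=(np.atleast_2d(P)-np.array(c["position"]))@R
    uv=p@np.array(c["camera_matrix"]).T
    return uv[:,:2]/uv[:,2:]
def ray(c,uv,z):
    R=np.array(c["orientation"]);K=np.array(c["camera_matrix"])
    d=R@np.linalg.solve(K,[uv[0],uv[1],1.]);p=np.array(c["position"])
    return p+d*(z-p[2])/d[2]
def J(jx,jy,yaw,P):
    c,s=np.cos(yaw),np.sin(yaw);P=np.atleast_2d(P)
    return np.c_[jx+c*P[:,0]-s*P[:,1],jy+s*P[:,0]+c*P[:,1],P[:,2]]
E
python3 - <<'E'
from geo import *
import pickle
from scipy.optimize import least_squares
T=pickle.load(open("top0.pkl","rb"));S=pickle.load(open("side0.pkl","rb"))
z=lambda x,y,ox,oy:(x/4+ox-.375,y/4+oy-.375)
t=lambda x,y:z(x,y,200,120); s=lambda x,y:z(x,y,220,170)
corn=[(-92.5,125),(92.5,125),(92.5,-125),(-92.5,-125)]
for u in [(219,107),(457,131),(424,458),(178,433)]: print(ray(T,t(*u),.012))
for u in [(187,305),(577,355),(280,453)]: print('side',ray(S,s(*u),.012))
def model(p):
    jx,jy,yaw,ys,h,cx,cy=p
    return jx,jy,yaw,ys,h,cx,cy
# obs: (cam,uv,pointfn,weight)
obs=[]
for k,u in enumerate([(219,107),(457,131),(424,458),(178,433)]): obs.append((T,t(*u),lambda p,k=k:(corn[k][0]/1e3+p[5],corn[k][1]/1e3+p[6],.012),1))
for k,u in zip([0,1,3],[None,None,None]): pass
obs.append((S,s(187,305),lambda p:(.0925+p[5],.125+p[6],.012) if 0 else (p[5]+.0925*0,p[6],.012),0))
# landmarks
L=[(T,(287.0,225.9),lambda p:(.015,p[3]-.19,.02)),(T,(297,162.2),lambda p:(.015,p[3],.037)),(T,(257.5,172),lambda p:(-.068,.022,.139)),
(T,(293.3,192),lambda p:(.015,p[4],.037)),
(S,(337.8,232.4),lambda p:(.015,p[3]-.19,.02)),(S,(282.7,247.1),lambda p:(.015,p[3],.037)),(S,(316.9,229.4),lambda p:(-.068,.022,.139)),
(S,(311.9,236),lambda p:(.015,p[4],.037))]
# hand picks: housing -y end cap top edge in top: (320,383)-(388,388) ; rail outer etc
obs+= [(a,b,c,.5) for a,b,c in L]
# side corners: near-left (187,305)= (+y,?)...
obs+=[(S,s(280,453),lambda p:(p[5]-.0925,p[6]+.125,.012),1),(S,s(577,355),lambda p:(p[5]-.0925,p[6]-.125,.012),1),(S,s(187,305),lambda p:(p[5]+.0925,p[6]+.125,.012),1)]
def res(p):
    return np.concatenate([w*(proj(c,J(p[0],p[1],p[2],f(p)))[0]-u) for c,u,f,w in obs])
q=least_squares(res,[.48,.07,-1.5,.1,.01,0,0],loss='soft_l1')
print(q.x.round(4)); print(res(q.x).reshape(-1,2).round(1))
E
```

```text
[0.7100807  0.15127919 0.012     ]
[ 0.68867326 -0.03077013  0.012     ]
[ 0.43980538 -0.00265862  0.012     ]
[0.46114005 0.18021183 0.012     ]
side [ 0.68408103 -0.0311627   0.012     ]
side [0.46181651 0.18295272 0.012     ]
side [0.70726177 0.15548663 0.012     ]
[ 0.5691  0.0518 -1.6857  0.0874 -0.0069 -0.0238  0.0022]
[[-0.5  0.4]
 [ 0.1  0.3]
 [-0.1  0.2]
 [-0.4  0.2]
 [ 0.   0. ]
 [ 0.6 -0.1]
 [-1.2 -0.2]
 [ 1.   0.9]
 [-1.   0.5]
 [ 0.1  0.9]
 [ 0.3 -0.5]
 [-1.4 -0.5]
 [-0.4  1. ]
 [-1.  -0.3]
 [ 0.  -0.4]
 [-1.   0.4]]
```

```bash
cat >> geo.py <<'E'
from scipy.spatial.transform import Rotation as Ro
JP=[0.5691,0.0518,-1.6857]
def jrot():
    return Ro.from_euler('z',JP[2]).as_matrix()
def handleR():
    a=np.radians(35); return jrot()@np.array([[np.cos(a),0,-np.sin(a)],[0,1,0],[np.sin(a),0,np.cos(a)]])
def toolR(ax_x,appr):
    x=np.array(ax_x);y=np.array(appr);return np.c_[x,y,np.cross(x,y)]
def cmd(s,pos,R):
    C=np.array(s["ee_rot"]);d=C.T@(np.array(pos)-s["tcp_pos"])*100
    w=Ro.from_matrix(C.T@R).as_rotvec();print("shift cm",d.round(2),"rot",w.round(4), "deg",round(np.degrees(np.linalg.norm(w)),1))
E
python3 - <<'E'
from station import r
from geo import *
s=r.get_state();H=handleR();h=J(*JP,(-.068,.022,.139))[0];print(h,H)
R=toolR(-H[:,1],-H[:,2]);cmd(s,h+.11*H[:,2],R)
E
```

```text
[0.5987512  0.11682927 0.139     ] [[-0.0939166   0.99340583  0.06576111]
 [-0.81375042 -0.114651    0.56979418]
 [ 0.57357644  0.          0.81915204]]
shift cm [14.88  0.22 48.83] rot [ 0.5233  1.2434 -0.392 ] deg 80.5
```

Request:
step_arm(
  series=[
    {"x": 3,"y": 0,"z": 9.8,"rx": 0.1,"ry": 0.25,"rz": -0.08,"jaw": 1},
    {"x": 6,"y": 0,"z": 19.5,"rx": 0.2,"ry": 0.5,"rz": -0.16,"jaw": 1},
    {"x": 9,"y": 0,"z": 29.3,"rx": 0.31,"ry": 0.75,"rz": -0.24,"jaw": 1},
    {"x": 12,"y": 0,"z": 39,"rx": 0.42,"ry": 1.0,"rz": -0.31,"jaw": 1},
    {"x": 14.9,"y": 0.2,"z": 48.8,"rx": 0.523,"ry": 1.243,"rz": -0.392,"jaw": 1},
  ],
)

```text
time: 1.98
tcp_pos: [0.4549, 0.3049, 0.2312]
ee_rot: [[-0.95, 0.042, 0.308], [-0.298, -0.409, -0.863], [0.09, -0.912, 0.401]]
ft_force: [0.2, 0.4, 0.0]
opening: 0.0852
```

```bash
python3 - <<'E'
from station import r
from geo import *
s=r.get_state();H=handleR();h=J(*JP,(-.068,.022,.139))[0]
R=toolR(-H[:,1],-H[:,2]);print(s["q"].round(3),s["tcp_pos"]);cmd(s,h+.11*H[:,2],R)
E
```

```text
[ 1.04   0.426  0.181  0.247 -1.671 -0.735] [0.4548805  0.30492974 0.23123969]
shift cm [-10.65   5.95  15.39] rot [ 0.1748  0.4084 -0.1278] deg 26.5
```

Request:
step_arm(
  series=[
    {"x": -3,"y": 1.6,"z": 4.3,"rx": 0.06,"ry": 0.14,"rz": -0.04,"jaw": 1},
    {"x": -6,"y": 3.3,"z": 8.7,"rx": 0.12,"ry": 0.28,"rz": -0.08,"jaw": 1},
    {"x": -9,"y": 5,"z": 13,"rx": 0.175,"ry": 0.408,"rz": -0.128,"jaw": 1},
    {"x": -10.6,"y": 5.9,"z": 15.4,"rx": 0.175,"ry": 0.408,"rz": -0.128,"jaw": 1},
    {"x": -10.6,"y": 5.9,"z": 15.4,"rx": 0.175,"ry": 0.408,"rz": -0.128,"jaw": 1},
  ],
)

```text
time: 2.6
tcp_pos: [0.6067, 0.1775, 0.2284]
ee_rot: [[-0.993, -0.069, -0.096], [0.118, -0.571, -0.813], [0.001, -0.818, 0.575]]
ft_force: [0.4, 0.2, 0.2]
opening: 0.0855
```

```bash
python3 - <<'E'
from station import r
from geo import *
import pickle
s=r.get_state();H=handleR();h=J(*JP,(-.068,.022,.139))[0]
R=toolR(-H[:,1],-H[:,2]);print(s["q"].round(3),s["tcp_pos"]);cmd(s,h+.11*H[:,2],R)
c=r.camera("wrist");pickle.dump(c,open("w1.pkl","wb"));a=c["pixels"][:,:,::-1].copy()
for t,P in [("handle_grip",h),("stop_face",J(*JP,(.015,.0874,.037))[0]),("nest_end",J(*JP,(.015,.0874-.19,.02))[0]),("housing_center",J(*JP,(.015,-.0069,.037))[0]),("clamp_head",J(*JP,(-.0049,.022,.049))[0])]:
    u=proj(c,P)[0];l=r.landmark_of(c,t);print(t,u.round(1),[(x["p"],x["position"][::-1]) for x in l[:2]])
    cv2.drawMarker(a,(int(u[0]),int(u[1])),(0,0,255),0,8)
cv2.imwrite("pics/w1.png",a)
E
```

```text
[ 0.74   0.666  0.436  0.396 -1.812 -0.856] [0.60665317 0.17752459 0.22838664]
shift cm [ 0.09 -0.17 -0.11] rot [-0.0016 -0.0018  0.003 ] deg 0.2
handle_grip [322.9 198.2] [(0.76, [318.6, 199.5])]
stop_face [271. 159.] [(0.68, [277.1, 158.3])]
nest_end [415.  164.1] [(0.79, [419.2, 162.1]), (0.47, [336.8, 179.8])]
housing_center [344.5 158.9] [(0.6, [342.0, 159.8])]
clamp_head [322.1 169.9] [(0.92, [319.1, 169.4])]
```

View pics/w1.png

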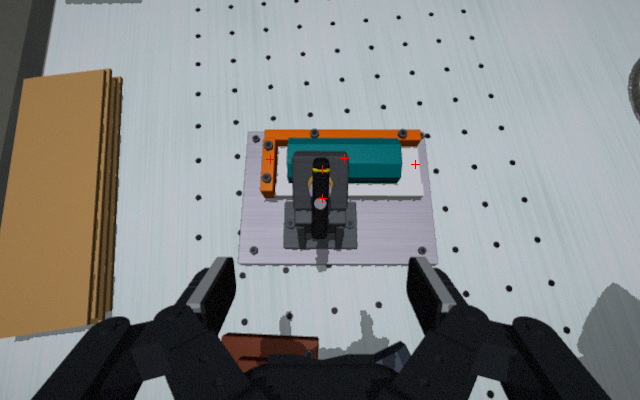

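```bash
python3 - <<'E'
import cv2,pickle
a=pickle.load(open("w1.pkl","rb"))["pixels"][:,:,::-1]
cv2.imwrite("pics/w1z.png",cv2.resize(a[122:272,235:435],None,fx=4,fy=4,interpolation=3))
E
```

```text
(no output)
```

View pics/w1z.png

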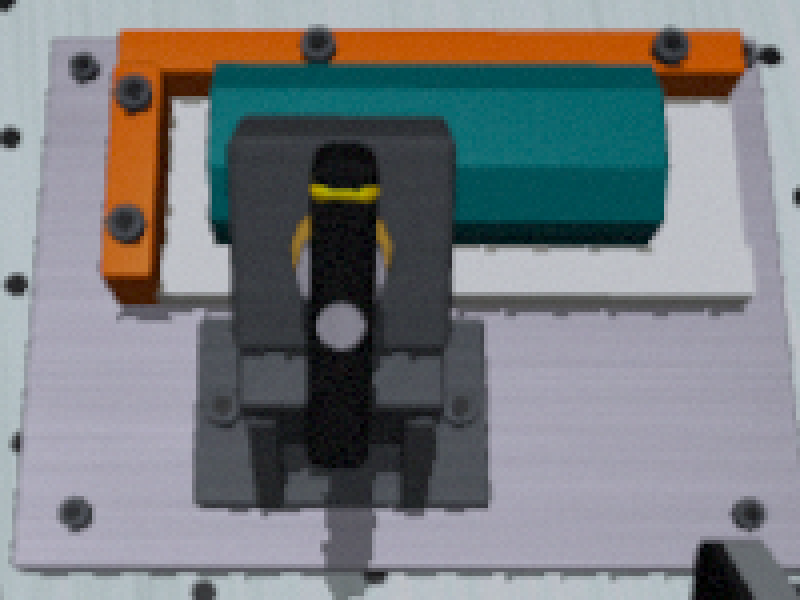

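```bash
cat > fit.py <<'E'
from geo import *
import pickle
from scipy.optimize import least_squares
T=pickle.load(open("top0.pkl","rb"));S=pickle.load(open("side0.pkl","rb"));W=pickle.load(open("w1.pkl","rb"))
z=lambda x,y,ox,oy:(x/4+ox-.375,y/4+oy-.375)
t=lambda x,y:z(x,y,200,120); s=lambda x,y:z(x,y,220,170); w=lambda x,y:z(x,y,235,122)
co=[(-.0925,.125),(.0925,.125),(.0925,-.125),(-.0925,-.125)]
cp=lambda k:(lambda p:(co[k][0]+p[5],co[k][1]+p[6],.012))
NE=lambda p:(.015,p[3]-.19,.02);SF=lambda p:(.015,p[3],.037);HG=lambda p:(-.068,.022,.139);HC=lambda p:(.015,p[4],.037)
HT=lambda p:(-.068-.012*.5736,.022,.139+.012*.8192)
obs=[(T,t(*u),cp(k),1) for k,u in enumerate([(219,107),(457,131),(424,458),(178,433)])]
obs+=[(S,s(*u),cp(k),1) for k,u in [(0,(280,453)),(3,(577,355)),(1,(187,305))]]
obs+=[(T,(287.0,225.9),NE,.5),(T,(297,162.2),SF,.5),(T,(257.5,172),HG,.5),(T,(293.3,192),HC,.5),(S,(337.8,232.4),NE,.5),(S,(282.7,247.1),SF,.5),(S,(316.9,229.4),HG,.5),(S,(311.9,236),HC,.5)]
obs+=[(W,w(13,567),cp(0),1),(W,w(52,38),cp(1),1),(W,w(341,327),HT,2),(W,w(661,165),lambda p:(.042-.054+.0143,p[4]-.07,.054),1),(W,w(212,88),lambda p:(.042-.0143,p[4]+.07,.054),1),
(W,w(155,278),None,0)][:-1]
obs+=[(W,(277.1,158.3),SF,.5),(W,(419.2,162.1),NE,.5),(W,(342,159.8),HC,.5)]
def res(p): return np.concatenate([k*(proj(c,J(p[0],p[1],p[2],f(p)))[0]-u) for c,u,f,k in obs])
q=least_squares(res,[.569,.052,-1.686,.09,-.007,-.024,0],loss='soft_l1')
print(q.x.round(4)); print(np.c_[res(q.x).reshape(-1,2).round(1)].tolist())
p=q.x; print("stop edge",proj(W,J(*p[:3],[(.042,p[3],.044),(-.0,p[3],.044)])),w(162,75),w(155,278))
E
python3 fit.py
```

```text
[ 5.7170e-01  5.1900e-02 -1.6865e+00  7.9900e-02 -6.7000e-03 -2.2600e-02
 -9.0000e-04]
[[-0.2, 0.6], [0.4, 0.5], [0.1, 0.4], [-0.2, 0.4], [-0.9, -0.6], [0.0, -0.6], [-0.9, 0.2], [0.4, 0.7], [-1.3, 0.6], [1.0, 0.4], [-1.0, -0.0], [0.8, 0.7], [1.1, -0.6], [-1.8, -0.3], [-0.8, 1.1], [-0.3, 1.0], [0.0, -0.3], [0.0, -0.5], [1.2, 0.2], [-1.0, 0.6], [-1.2, 0.5], [-0.2, 1.2], [0.2, -0.3]]
stop edge [[274.86549245 137.69202687]
 [273.44942517 168.07644317]] (275.125, 140.375) (273.375, 191.125)
```

```bash
sed -i 's/^JP=.*/JP=[0.5717,0.0519,-1.6865]/' geo.py; python3 - <<'E'
from station import r
from geo import *
s=r.get_state();H=handleR();h=J(*JP,(-.068,.022,.139))[0]
R=toolR(-H[:,1],-H[:,2]);cmd(s,h-.014*H[:,2],R);print(h)
E
```

```text
shift cm [-0.35 12.51 -0.02] rot [ 0.0003  0.0021 -0.0016] deg 0.2
[0.60140321 0.11690553 0.139     ]
```

Request:
step_arm(
  series=[
    {"x": -0.35,"y": 3,"z": 0,"jaw": 1},
    {"x": -0.35,"y": 6,"z": 0,"jaw": 1},
    {"x": -0.35,"y": 9,"z": 0,"jaw": 0.9},
    {"x": -0.35,"y": 11,"z": 0,"jaw": 0.8},
    {"x": -0.35,"y": 12.5,"z": 0,"jaw": 0.7},
  ],
)

```text
invalid input at $.series[0]: expected keys x, y, z, rx, ry, rz, jaw
```

```bash
python3 - <<'E'
from station import r
from geo import *
s=r.get_state();H=handleR();h=J(*JP,(-.068,.022,.139))[0]
R=toolR(-H[:,1],-H[:,2]);cmd(s,h-.014*H[:,2],R);print(s["q"].round(3),s["ft_force"],s["opening"])
c=r.camera("wrist");a=c["pixels"][:,:,::-1].copy()
cv2.imwrite("pics/w2.png",a)
E
```

```text
shift cm [-0.35 12.51 -0.02] rot [ 0.0003  0.0021 -0.0016] deg 0.2
[ 0.746  0.662  0.435  0.396 -1.812 -0.856] [0.62774331 0.14746014 0.34081968] 0.0854356201096184
```

View pics/w2.png

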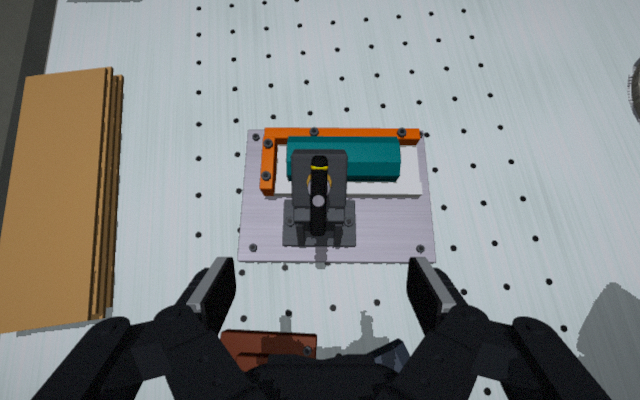

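```bash
python3 - <<'E'
from station import r
from geo import *
H=handleR();h=J(*JP,(-.068,.022,.139))[0]
c=r.camera("wrist");print(proj(c,h+.012*H[:,2]))
s=r.get_state();R=toolR(-H[:,1],-H[:,2]);cmd(s,h-.014*H[:,2],R)
a=c["pixels"][:,:,::-1];cv2.imwrite("pics/w3z.png",cv2.resize(a[140:250,270:370],None,fx=5,fy=5,interpolation=3))
E
```

```text
[[318.1741964  200.49500647]]
shift cm [-0.34 12.49 -0.03] rot [ 0.0002  0.0019 -0.0014] deg 0.1
```

View pics/w3z.png

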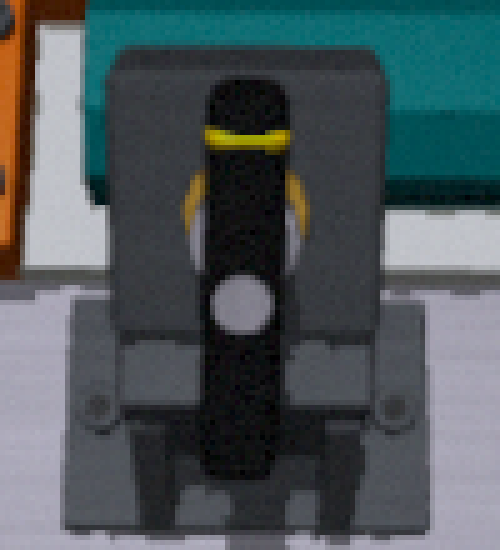

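Request:
step_arm(
  series=[
    {"x": -0.35,"y": 3,"z": 0,"rx": 0,"ry": 0,"rz": 0,"jaw": 1},
    {"x": -0.35,"y": 6,"z": 0,"rx": 0,"ry": 0,"rz": 0,"jaw": 1},
    {"x": -0.35,"y": 9,"z": 0,"rx": 0,"ry": 0,"rz": 0,"jaw": 0.9},
    {"x": -0.35,"y": 11,"z": 0,"rx": 0,"ry": 0,"rz": 0,"jaw": 0.8},
    {"x": -0.35,"y": 12.5,"z": 0,"rx": 0,"ry": 0,"rz": 0,"jaw": 0.7},
  ],
)

```text
time: 3.62
tcp_pos: [0.6002, 0.1084, 0.1272]
ee_rot: [[-0.994, -0.065, -0.092], [0.113, -0.57, -0.814], [0.0, -0.819, 0.574]]
ft_force: [-0.2, 0.5, -0.0]
opening: 0.0601
```

```bash
python3 - <<'E'
from station import r
from geo import *
s=r.get_state();H=handleR();h=J(*JP,(-.068,.022,.139))[0]
R=toolR(-H[:,1],-H[:,2]);cmd(s,h-.014*H[:,2],R);print(s["q"].round(3),s["ft_force"],s["opening"])
c=r.camera("wrist");a=c["pixels"][:,:,::-1].copy()
cv2.imwrite("pics/w4.png",a)
E
```

```text
shift cm [-0.02 -0.06 -0.03] rot [ 0.0001  0.0023 -0.0015] deg 0.2
[ 0.671  0.627  0.104  0.419 -1.512 -0.909] [-0.18618549  0.51504315 -0.00371579] 0.060132194667994215
```

View pics/w4.png

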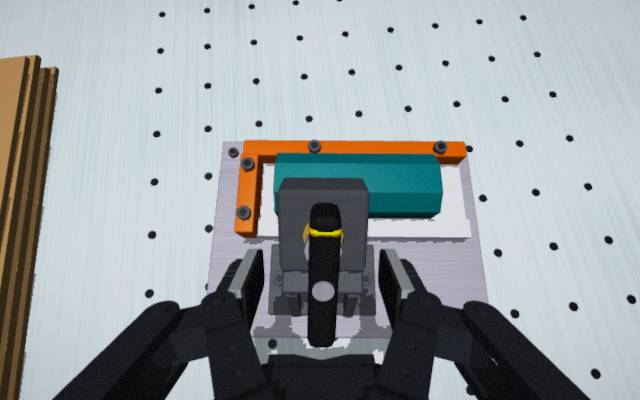

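Request:
step_arm(
  series=[
    {"x": 0,"y": 0,"z": 0,"rx": 0,"ry": 0,"rz": 0,"jaw": 0.4},
    {"x": 0,"y": 0,"z": 0,"rx": 0,"ry": 0,"rz": 0,"jaw": 0.2},
    {"x": 0,"y": 0,"z": 0,"rx": 0,"ry": 0,"rz": 0,"jaw": 0},
    {"x": 0,"y": 0,"z": 0,"rx": 0,"ry": 0,"rz": 0,"jaw": 0},
    {"x": 0,"y": 0,"z": 0,"rx": 0,"ry": 0,"rz": 0,"jaw": 0},
  ],
  newtons=45,
)

```text
time: 4.3
tcp_pos: [0.5993, 0.108, 0.1265]
ee_rot: [[-0.994, -0.067, -0.092], [0.113, -0.57, -0.814], [0.002, -0.819, 0.574]]
ft_force: [-4.2, 3.8, 5.7]
opening: 0.0132
```

```bash
python3 - <<'E'
from station import r
from geo import *
s=r.get_state();H=handleR();h=J(*JP,(-.068,.022,.139))[0]
R=toolR(-H[:,1],-H[:,2]);cmd(s,h-.014*H[:,2],R);print(s["q"].round(3),s["ft_force"],s["torque"],s["opening"])
E
```

```text
shift cm [-0.11 -0.15 -0.03] rot [-0.0005  0.0028  0.0004] deg 0.2
[ 0.671  0.627  0.102  0.418 -1.512 -0.909] [-4.18371842  3.80881284  5.68608632] [ 1.83329559  1.18449803 -0.92457592] 0.013223798346139437
```

Request:
step_arm(
  series=[
    {"x": 0,"y": 0,"z": 0,"rx": 0,"ry": -0.03,"rz": 0,"jaw": 0},
    {"x": 0,"y": 0,"z": 0,"rx": 0,"ry": -0.06,"rz": 0,"jaw": 0},
    {"x": 0,"y": 0,"z": 0,"rx": 0,"ry": -0.09,"rz": 0,"jaw": 0},
    {"x": 0,"y": 0,"z": 0,"rx": 0,"ry": -0.12,"rz": 0,"jaw": 0},
    {"x": 0,"y": 0,"z": 0,"rx": 0,"ry": -0.14,"rz": 0,"jaw": 0},
  ],
)

```text
time: 4.92
tcp_pos: [0.5994, 0.1089, 0.1261]
ee_rot: [[-0.997, -0.066, 0.048], [-0.002, -0.568, -0.823], [0.082, -0.821, 0.566]]
ft_force: [-5.2, 6.0, 3.1]
opening: 0.0131
```

```bash
cat > st.py <<'E'
from station import r
from geo import *
s=r.get_state();H=handleR();h=J(*JP,(-.068,.022,.139))[0]
R=toolR(-H[:,1],-H[:,2]);print("to grasp0:");cmd(s,h-.014*H[:,2],R);print(s["q"].round(3),s["ft_force"].round(2),s["torque"].round(2),"about axis",(s["torque"]@H[:,2]).round(3),((s["torque"]-np.cross(s["tcp_pos"],s["ft_force"]))@H[:,2]).round(3),"tau6",s["tau"][5].round(3),s["opening"])
E
python3 st.py
```

```text
to grasp0:
shift cm [-0.09 -0.13  0.08] rot [ 0.0024  0.143  -0.    ] deg 8.2
[ 0.671  0.627  0.103  0.416 -1.51  -0.769] [-5.23  5.99  3.09] [ 2.34  0.43 -2.16] about axis -1.366 -3.312 tau6 1.127 0.013116801136412403
```

Request:
step_arm(
  series=[
    {"x": 0,"y": 0,"z": 0,"rx": 0,"ry": 0.07,"rz": 0,"jaw": 0},
    {"x": 0,"y": 0,"z": 0,"rx": 0,"ry": 0.14,"rz": 0,"jaw": 0},
    {"x": 0,"y": 0,"z": 0,"rx": 0,"ry": 0.21,"rz": 0,"jaw": 0},
    {"x": 0,"y": 0,"z": 0,"rx": 0,"ry": 0.28,"rz": 0,"jaw": 0},
    {"x": 0,"y": 0,"z": 0,"rx": 0,"ry": 0.32,"rz": 0,"jaw": 0},
  ],
)

```text
time: 5.55
tcp_pos: [0.5992, 0.1081, 0.1265]
ee_rot: [[-0.962, -0.067, -0.266], [0.255, -0.57, -0.781], [-0.1, -0.819, 0.565]]
ft_force: [-2.8, -0.7, 4.0]
opening: 0.0138
```

```bash
python3 st.py
```

```text
to grasp0:
shift cm [-0.11 -0.14 -0.04] rot [-0.0002 -0.1749  0.0004] deg 10.0
[ 0.671  0.627  0.102  0.418 -1.512 -1.087] [-2.78 -0.7   4.01] [ 0.75  0.82 -0.39] about axis 0.197 1.828 tau6 0.1 0.01377104988822776
```

Request:
step_arm(
  series=[
    {"x": 0,"y": 0,"z": 0,"rx": 0,"ry": 0.14,"rz": 0,"jaw": 0},
    {"x": 0,"y": 0,"z": 0,"rx": 0,"ry": 0.28,"rz": 0,"jaw": 0},
    {"x": 0,"y": 0,"z": 0,"rx": 0,"ry": 0.42,"rz": 0,"jaw": 0},
    {"x": 0,"y": 0,"z": 0,"rx": 0,"ry": 0.56,"rz": 0,"jaw": 0},
    {"x": 0,"y": 0,"z": 0,"rx": 0,"ry": 0.7,"rz": 0,"jaw": 0},
  ],
)

```text
time: 6.18
tcp_pos: [0.5991, 0.1081, 0.1265]
ee_rot: [[-0.564, -0.067, -0.823], [0.698, -0.571, -0.432], [-0.441, -0.819, 0.368]]
ft_force: [-2.9, 2.7, 3.4]
opening: 0.013
```

```bash
python3 st.py
```

```text
to grasp0:
shift cm [-0.07 -0.14 -0.11] rot [-1.100e-03 -8.753e-01 -2.000e-04] deg 50.2
[ 0.671  0.627  0.102  0.418 -1.512 -1.788] [-2.93  2.72  3.39] [ 1.78  0.95 -0.5 ] about axis 0.251 0.023 tau6 1.239 0.012954232692063056
```

Request:
step_arm(
  series=[
    {"x": 0,"y": 0,"z": 0,"rx": 0,"ry": 0.14,"rz": 0,"jaw": 0},
    {"x": 0,"y": 0,"z": 0,"rx": 0,"ry": 0.28,"rz": 0,"jaw": 0},
    {"x": 0,"y": 0,"z": 0,"rx": 0,"ry": 0.42,"rz": 0,"jaw": 0},
    {"x": 0,"y": 0,"z": 0,"rx": 0,"ry": 0.56,"rz": 0,"jaw": 0},
    {"x": 0,"y": 0,"z": 0,"rx": 0,"ry": 0.68,"rz": 0,"jaw": 0},
  ],
)

```text
time: 6.8
tcp_pos: [0.599, 0.1082, 0.1264]
ee_rot: [[0.079, -0.066, -0.995], [0.814, -0.571, 0.103], [-0.575, -0.818, 0.009]]
ft_force: [-1.8, 2.8, 1.8]
opening: 0.0133
```

```bash
python3 st.py; python3 - <<'E'
from station import r
import cv2
c=r.camera("wrist");cv2.imwrite("pics/w5.png",c["pixels"][:,:,::-1])
E
```

```text
to grasp0:
shift cm [ 0.   -0.15 -0.13] rot [-1.3000e-03 -1.5553e+00 -1.2000e-03] deg 89.1
[ 0.672  0.627  0.101  0.419 -1.512 -2.468] [-1.81  2.82  1.8 ] [ 1.91  0.92 -0.49] about axis 0.247 -0.541 tau6 0.938 0.013266941459467272
```

View pics/w5.png

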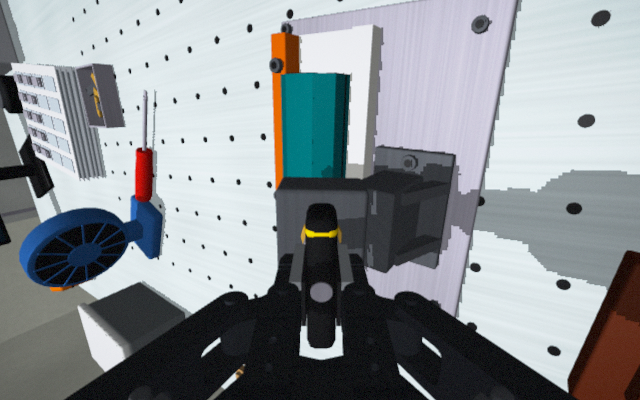

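Request:
step_arm(
  series=[
    {"x": 0,"y": 0,"z": 0,"rx": 0,"ry": 0,"rz": 0,"jaw": 0.35},
    {"x": 0,"y": 0,"z": 0,"rx": 0,"ry": 0,"rz": 0,"jaw": 0.4},
    {"x": 0,"y": -2,"z": 0,"rx": 0,"ry": 0,"rz": 0,"jaw": 0.4},
    {"x": 0,"y": -5,"z": 0,"rx": 0,"ry": 0,"rz": 0,"jaw": 0.4},
    {"x": 0,"y": -9,"z": 0,"rx": 0,"ry": 0,"rz": 0,"jaw": 0.4},
  ],
)

```text
time: 7.48
tcp_pos: [0.6049, 0.1594, 0.2003]
ee_rot: [[0.082, -0.068, -0.994], [0.813, -0.572, 0.106], [-0.576, -0.818, 0.008]]
ft_force: [0.2, 0.3, -0.0]
opening: 0.0344
```

```bash
python3 st.py; python3 - <<'E'
from station import r
import cv2
c=r.camera("wrist");cv2.imwrite("pics/w6.png",c["pixels"][:,:,::-1])
E
```

```text
to grasp0:
shift cm [ 0.05  8.87 -0.15] rot [-3.2000e-03 -1.5581e+00 -1.2000e-03] deg 89.3
[ 0.724  0.649  0.335  0.399 -1.727 -2.431] [ 0.23  0.29 -0.  ] [ 1.76 -0.33  0.09] about axis 0.0 -0.136 tau6 -0.215 0.03441487388572756
```

View pics/w6.png

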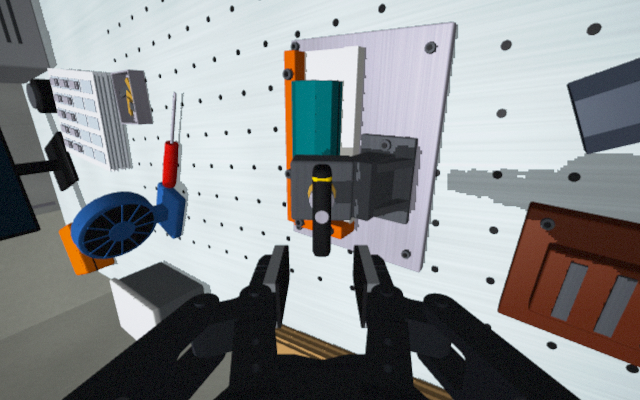

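```bash
cat > push.py <<'E'
from station import r
from geo import *
import sys
y,z=map(float,sys.argv[1:3])
s=r.get_state();jr=jrot();R=toolR(-jr[:,0],[0,0,-1.])
P=J(*JP,(.015,y,z))[0];print(P);cmd(s,P,R)
print("q",s["q"].round(3),"F jig",(jr.T@s["ft_force"]).round(2),"op",s["opening"])
t=jr.T@(s["tcp_pos"]-np.array([JP[0],JP[1],0]));print("tcp in jig",t.round(4))
E
python3 push.py -.098 .20
```

```text
[0.47262356 0.04831397 0.2       ]
shift cm [-10.14   7.73  12.19] rot [ 0.0033  0.0125 -0.6099] deg 35.0
q [ 0.727  0.647  0.345  0.402 -1.731 -2.43 ] F jig [-1.11 -0.45  4.46] op 0.034063167237936405
tcp in jig [-0.1139  0.0222  0.2052]
```

Request:
step_arm(
  series=[
    {"x": -2,"y": 1.5,"z": 2.4,"rx": 0,"ry": 0,"rz": -0.12,"jaw": 0.2},
    {"x": -4,"y": 3,"z": 4.9,"rx": 0,"ry": 0,"rz": -0.24,"jaw": 0},
    {"x": -6.1,"y": 4.6,"z": 7.3,"rx": 0,"ry": 0.01,"rz": -0.37,"jaw": 0},
    {"x": -8.1,"y": 6.2,"z": 9.8,"rx": 0,"ry": 0.01,"rz": -0.49,"jaw": 0},
    {"x": -10.1,"y": 7.7,"z": 12.2,"rx": 0.003,"ry": 0.012,"rz": -0.61,"jaw": 0},
  ],
)

```text
time: 8.15
tcp_pos: [0.4717, 0.048, 0.2005]
ee_rot: [[0.113, 0.003, -0.994], [0.994, 0.004, 0.113], [0.004, -1.0, -0.002]]
ft_force: [0.4, -1.6, -0.1]
opening: -0.0002
```

```bash
python3 push.py -.098 .10;python3 - <<'E'
from station import r
import cv2,pickle
c=r.camera("top");pickle.dump(c,open("top1.pkl","wb"));a=c["pixels"][:,:,::-1];cv2.imwrite("pics/t7z.png",cv2.resize(a[120:270,200:400],None,fx=4,fy=4,interpolation=3))
c=r.camera("wrist");cv2.imwrite("pics/w7.png",c["pixels"][:,:,::-1])
E
```

```text
[0.47262356 0.04831397 0.1       ]
shift cm [ 0.   10.05 -0.07] rot [0.0021 0.0028 0.0039] deg 0.3
q [ 4.310e-01  1.150e-01 -1.440e-01 -2.000e-03 -1.308e+00 -2.114e+00] F jig [ 1.54  0.58 -0.11] op -0.0002194061603378027
tcp in jig [ 0.0154 -0.0989  0.2005]
```

View pics/w7.png

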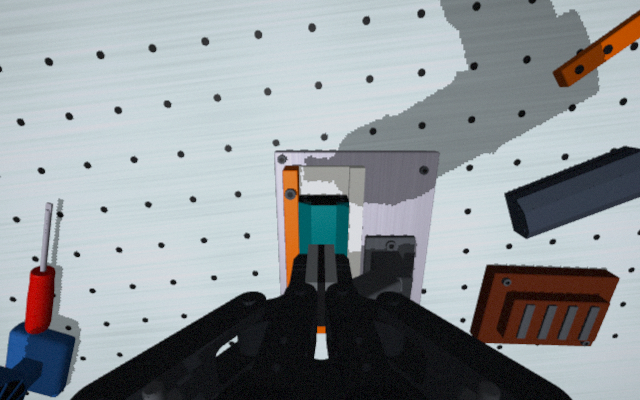

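Request:
step_arm(
  series=[
    {"x": 0,"y": 4,"z": 0,"rx": 0,"ry": 0,"rz": 0,"jaw": 0},
    {"x": 0,"y": 8,"z": 0,"rx": 0,"ry": 0,"rz": 0,"jaw": 0},
    {"x": 0,"y": 12,"z": 0,"rx": 0,"ry": 0,"rz": 0,"jaw": 0},
    {"x": 0,"y": 14,"z": 0,"rx": 0,"ry": 0,"rz": 0,"jaw": 0},
    {"x": 0,"y": 14,"z": 0,"rx": 0,"ry": 0,"rz": 0,"jaw": 0},
  ],
)

```text
time: 8.88
tcp_pos: [0.4703, 0.0458, 0.0604]
ee_rot: [[0.116, 0.0, -0.993], [0.993, 0.002, 0.116], [0.002, -1.0, -0.0]]
ft_force: [0.9, -0.2, 0.8]
opening: 0.0002
```

```bash
python3 push.py -.098 .032;python3 - <<'E'
from station import r
import cv2,pickle
c=r.camera("wrist");cv2.imwrite("pics/w8.png",c["pixels"][:,:,::-1])
c=r.camera("side");a=c["pixels"][:,:,::-1];cv2.imwrite("pics/s8z.png",cv2.resize(a[170:320,220:420],None,fx=4,fy=4,interpolation=3))
E
```

```text
[0.47262356 0.04831397 0.032     ]
shift cm [ 0.27  2.84 -0.2 ] rot [ 0.0002 -0.0003  0.0021] deg 0.1
q [ 4.290e-01  2.320e-01 -3.860e-01 -2.000e-03 -9.520e-01 -2.114e+00] F jig [0.13 0.95 0.78] op 0.00018039506958930946
tcp in jig [ 0.0177 -0.1     0.0604]
```

View pics/w8.png

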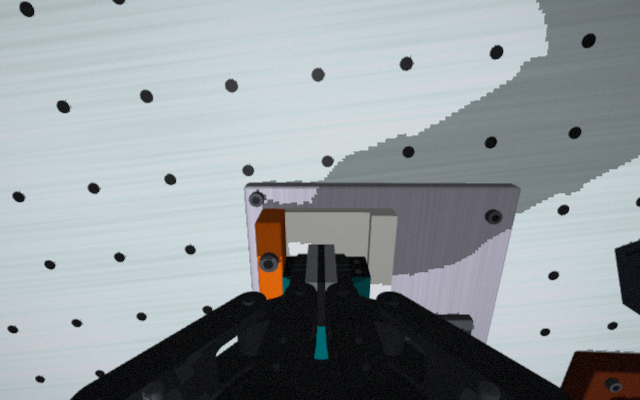

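View pics/s8z.png

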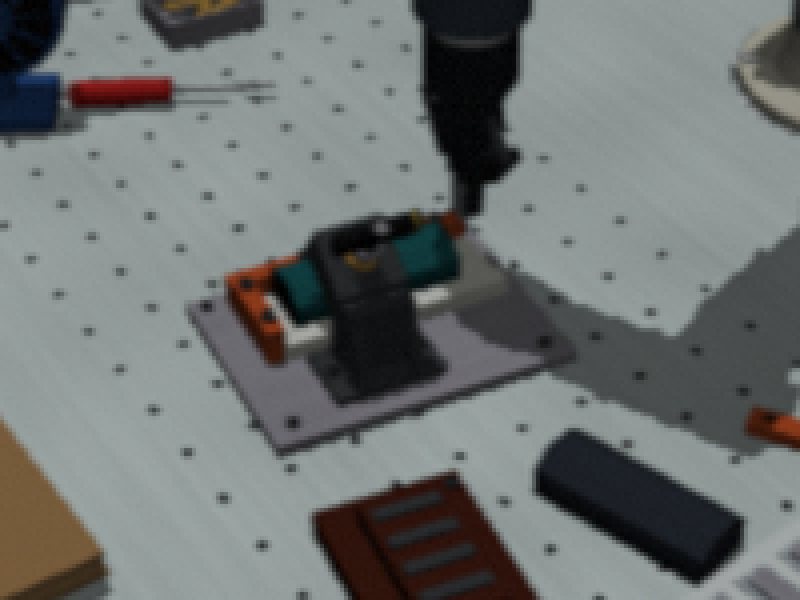

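```bash
python3 - <<'E'
from station import r
from geo import *
c=r.camera("wrist")
for P in [(.0177,-.111,.0604),(.0177,-.1,.0604),(.0177,-.089,.0604),(.015,-.0767,.054),(.015,-.0767,.037),(.015,-.11,.02),(.042,-.11,.038)]: print(P,proj(c,J(*JP,P)))
a=c["pixels"][:,:,::-1];cv2.imwrite("pics/w9z.png",cv2.resize(a[190:310,240:400],None,fx=5,fy=5,interpolation=3))
E
```

```text
(0.0177, -0.111, 0.0604) [[319.82595753 233.72824578]]
(0.0177, -0.1, 0.0604) [[319.83499188 252.24185698]]
(0.0177, -0.089, 0.0604) [[319.84364007 269.96414226]]
(0.015, -0.0767, 0.054) [[324.4554225  282.27084237]]
(0.015, -0.0767, 0.037) [[324.04494281 266.70117374]]
(0.015, -0.11, 0.02) [[323.8859756  208.50575778]]
(0.042, -0.11, 0.038) [[279.2672935  219.13951869]]
```

View pics/w9z.png

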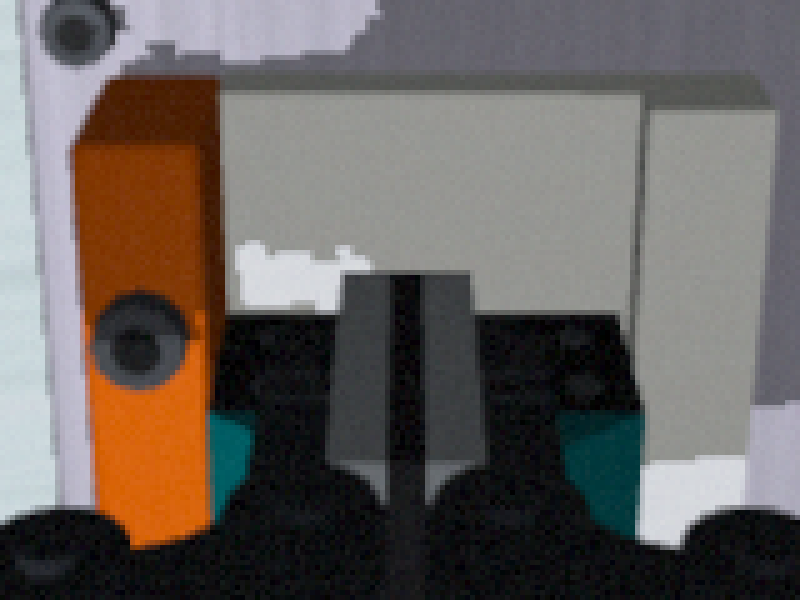

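Request:
step_arm(
  series=[
    {"x": 0.1,"y": 0.9,"z": 0,"rx": 0,"ry": 0,"rz": 0,"jaw": 0},
    {"x": 0.2,"y": 1.8,"z": 0,"rx": 0,"ry": 0,"rz": 0,"jaw": 0},
    {"x": 0.25,"y": 2.6,"z": 0,"rx": 0,"ry": 0,"rz": 0,"jaw": 0},
    {"x": 0.25,"y": 2.6,"z": 0,"rx": 0,"ry": 0,"rz": 0,"jaw": 0},
    {"x": 0.25,"y": 2.6,"z": -0.2,"rx": 0,"ry": 0,"rz": 0,"jaw": 0},
  ],
)

```text
time: 9.65
tcp_pos: [0.4748, 0.049, 0.0369]
ee_rot: [[0.116, 0.006, -0.993], [0.993, 0.004, 0.116], [0.005, -1.0, -0.005]]
ft_force: [-0.3, -0.7, 1.6]
opening: -0.0001
```

```bash
python3 push.py -.075 .034
```

```text
[0.49546978 0.04565872 0.034     ]
shift cm [-0.09  0.31 -2.09] rot [ 0.0053 -0.0004  0.0046] deg 0.4
q [ 4.310e-01  2.670e-01 -4.110e-01 -2.000e-03 -8.860e-01 -2.117e+00] F jig [ 0.71 -0.2   1.62] op -0.00014516380828382067
tcp in jig [ 0.0141 -0.0959  0.0369]
```

Request:
step_arm(
  series=[
    {"x": 0,"y": 0.1,"z": -0.4,"rx": 0,"ry": 0,"rz": 0,"jaw": 0},
    {"x": 0,"y": 0.1,"z": -0.8,"rx": 0,"ry": 0,"rz": 0,"jaw": 0},
    {"x": 0,"y": 0.1,"z": -1.1,"rx": 0,"ry": 0,"rz": 0,"jaw": 0},
    {"x": 0,"y": 0.1,"z": -1.4,"rx": 0,"ry": 0,"rz": 0,"jaw": 0},
    {"x": 0,"y": 0.1,"z": -1.6,"rx": 0,"ry": 0,"rz": 0,"jaw": 0},
  ],
)

```text
time: 10.28
tcp_pos: [0.4908, 0.047, 0.0359]
ee_rot: [[0.116, 0.005, -0.993], [0.993, 0.004, 0.116], [0.005, -1.0, -0.005]]
ft_force: [-1.3, -0.0, 1.1]
opening: -0.0002
```

```bash
python3 push.py -.075 .034
```

```text
[0.49546978 0.04565872 0.034     ]
shift cm [-0.08  0.2  -0.48] rot [ 0.005  -0.0005  0.0046] deg 0.4
q [ 4.130e-01  2.950e-01 -3.730e-01 -2.000e-03 -8.970e-01 -2.099e+00] F jig [ 0.19 -1.33  1.1 ] op -0.0001589468339204954
tcp in jig [ 0.0142 -0.0798  0.0359]
```

Request:
step_arm(
  series=[
    {"x": 0,"y": 0,"z": -0.3,"rx": 0,"ry": 0,"rz": 0,"jaw": 0},
    {"x": 0,"y": 0,"z": -0.5,"rx": 0,"ry": 0,"rz": 0,"jaw": 0},
    {"x": 0,"y": 0,"z": -0.7,"rx": 0,"ry": 0,"rz": 0,"jaw": 0},
    {"x": 0,"y": 0,"z": -0.9,"rx": 0,"ry": 0,"rz": 0,"jaw": 0},
    {"x": 0,"y": 0,"z": -1.0,"rx": 0,"ry": 0,"rz": 0,"jaw": 0},
  ],
)

```text
time: 10.9
tcp_pos: [0.4981, 0.0458, 0.0355]
ee_rot: [[0.117, 0.0, -0.993], [0.993, 0.004, 0.117], [0.004, -1.0, 0.0]]
ft_force: [-12.4, 2.9, 8.4]
opening: 0.0003
```

```bash
python3 push.py -.065 .034;python3 - <<'E'
from station import r
from geo import *
c=r.camera("wrist");cv2.imwrite("pics/w10.png",c["pixels"][:,:,::-1])
c=r.camera("top");a=c["pixels"][:,:,::-1];cv2.imwrite("pics/t10z.png",cv2.resize(a[140:250,230:350],None,fx=5,fy=5,interpolation=3))
E
```

```text
[0.50540292 0.04450426 0.034     ]
shift cm [-0.05  0.15 -0.74] rot [-0.0001 -0.0014  0.0039] deg 0.2
q [ 0.403  0.311 -0.349 -0.004 -0.909 -2.088] F jig [ -1.42 -12.63   8.44] op 0.00025753605998236087
tcp in jig [ 0.0145 -0.0724  0.0355]
```

View pics/t10z.png

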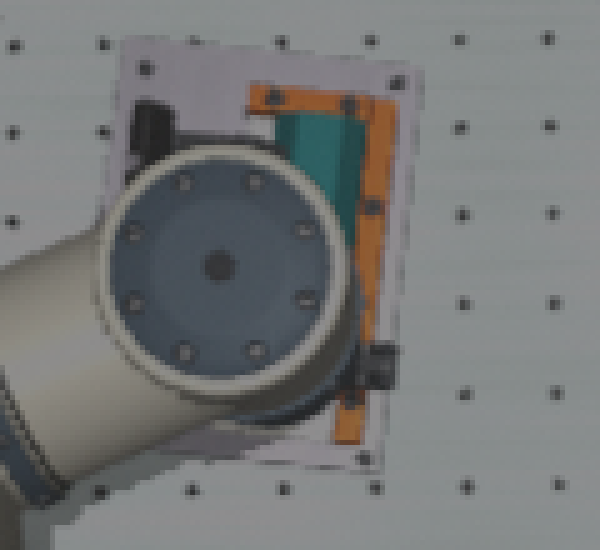

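Request:
step_arm(
  series=[
    {"x": 0,"y": 0,"z": -0.15,"rx": 0,"ry": 0,"rz": 0,"jaw": 0},
    {"x": 0,"y": 0,"z": -0.25,"rx": 0,"ry": 0,"rz": 0,"jaw": 0},
    {"x": 0,"y": 0,"z": -0.35,"rx": 0,"ry": 0,"rz": 0,"jaw": 0},
    {"x": 0,"y": 0,"z": -0.4,"rx": 0,"ry": 0,"rz": 0,"jaw": 0},
    {"x": 0,"y": 0,"z": -0.4,"rx": 0,"ry": 0,"rz": 0,"jaw": 0},
  ],
)

```text
time: 11.62
tcp_pos: [0.498, 0.0454, 0.0347]
ee_rot: [[0.118, -0.007, -0.993], [0.993, 0.004, 0.118], [0.003, -1.0, 0.008]]
ft_force: [-13.8, 4.8, 9.8]
opening: -0.0002
```

```bash
python3 push.py -.090 .034
```

```text
[0.48057007 0.0473904  0.034     ]
shift cm [-0.    0.08  1.75] rot [-0.0077 -0.0024  0.003 ] deg 0.5
q [ 0.4    0.316 -0.342 -0.008 -0.917 -2.084] F jig [ -3.15 -14.27   9.76] op -0.00019244652722096535
tcp in jig [ 0.015  -0.0724  0.0347]
```

Request:
step_arm(
  series=[
    {"x": 0,"y": 0,"z": 0.6,"rx": 0,"ry": 0,"rz": 0,"jaw": 0},
    {"x": 0,"y": 0,"z": 1.5,"rx": 0,"ry": 0,"rz": 0,"jaw": 0},
    {"x": 0,"y": -3,"z": 1.7,"rx": 0,"ry": 0,"rz": 0,"jaw": 0},
    {"x": 0,"y": -8,"z": 1.7,"rx": 0,"ry": 0,"rz": 0,"jaw": 0.2},
    {"x": 0,"y": -14,"z": 1.7,"rx": 0,"ry": 0,"rz": 0,"jaw": 0.5},
  ],
)

```text
time: 12.25
tcp_pos: [0.4816, 0.0466, 0.1759]
ee_rot: [[0.118, -0.008, -0.993], [0.993, 0.003, 0.118], [0.002, -1.0, 0.008]]
ft_force: [2.5, 0.6, -0.0]
opening: 0.0343
```

```bash
cat > hnd.py <<'E'
from station import r
from geo import *
import sys
off=float(sys.argv[1]);ang=float(sys.argv[2])  # ang = knob angle
s=r.get_state();H=handleR();h=J(*JP,(-.068,.022,.139))[0]
H=H@Ro.from_euler('z',ang).as_matrix()
R=toolR(-H[:,1],-H[:,2]);cmd(s,h+off*H[:,2],R)
print("q",s["q"].round(3),"F",s["ft_force"].round(2),"T axis",(s["torque"]@H[:,2]).round(3),"op",round(s["opening"],4))
E
python3 hnd.py .09 -1.56;python3 - <<'E'
from station import r
from geo import *
c=r.camera("wrist");cv2.imwrite("pics/w11.png",c["pixels"][:,:,::-1])
E
```

```text
shift cm [ 13.56  -3.74 -11.03] rot [-0.0055 -0.0102  0.6132] deg 35.1
q [ 0.416  0.155 -0.158 -0.006 -1.263 -2.103] F [ 2.46  0.61 -0.  ] T axis -0.105 op 0.0343
```

View pics/w11.png

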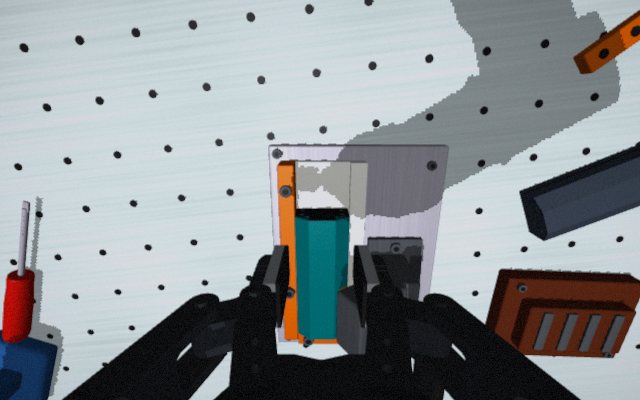

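Request:
step_arm(
  series=[
    {"x": 3.4,"y": -4.5,"z": -2,"rx": 0,"ry": 0,"rz": 0.1,"jaw": 0.5},
    {"x": 6.5,"y": -5,"z": -4.5,"rx": 0,"ry": 0,"rz": 0.23,"jaw": 0.5},
    {"x": 9.5,"y": -5,"z": -7,"rx": 0,"ry": 0,"rz": 0.37,"jaw": 0.5},
    {"x": 12,"y": -4.5,"z": -9.5,"rx": 0,"ry": 0,"rz": 0.5,"jaw": 0.5},
    {"x": 13.6,"y": -3.7,"z": -11,"rx": -0.005,"ry": -0.01,"rz": 0.613,"jaw": 0.5},
  ],
)

```text
time: 12.92
tcp_pos: [0.6124, 0.1706, 0.2232]
ee_rot: [[0.091, -0.052, -0.995], [0.814, -0.571, 0.104], [-0.573, -0.819, -0.01]]
ft_force: [0.0, -0.2, 0.1]
opening: 0.0426
```

```bash
python3 hnd.py -.014 -1.56;python3 - <<'E'
from station import r
from geo import *
c=r.camera("wrist");cv2.imwrite("pics/w12.png",c["pixels"][:,:,::-1])
H=handleR();h=J(*JP,(-.068,.022,.139))[0];print(proj(c,h+.012*H[:,2]))
E
```

```text
shift cm [ 0.36 11.42  0.64] rot [ 0.0148 -0.0072  0.0001] deg 0.9
q [ 0.733  0.657  0.405  0.41  -1.774 -2.421] F [ 0.03 -0.21  0.15] T axis 0.002 op 0.0426
[[325.61856651 195.35080277]]
```

View pics/w12.png

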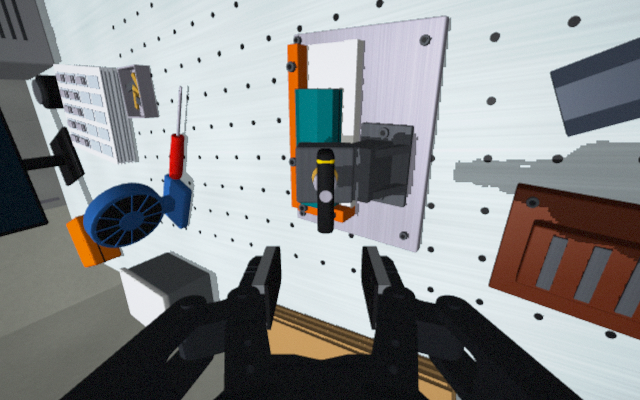

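Request:
step_arm(
  series=[
    {"x": 0.36,"y": 3,"z": 0.64,"rx": 0.015,"ry": -0.007,"rz": 0,"jaw": 0.5},
    {"x": 0.36,"y": 6,"z": 0.64,"rx": 0.015,"ry": -0.007,"rz": 0,"jaw": 0.5},
    {"x": 0.36,"y": 8.5,"z": 0.64,"rx": 0.015,"ry": -0.007,"rz": 0,"jaw": 0.5},
    {"x": 0.36,"y": 10.5,"z": 0.64,"rx": 0.015,"ry": -0.007,"rz": 0,"jaw": 0.5},
    {"x": 0.36,"y": 11.4,"z": 0.64,"rx": 0.015,"ry": -0.007,"rz": 0,"jaw": 0.5},
  ],
)

```text
time: 13.6
tcp_pos: [0.5994, 0.1092, 0.1213]
ee_rot: [[0.076, -0.072, -0.994], [0.809, -0.579, 0.104], [-0.583, -0.812, 0.014]]
ft_force: [-0.2, 0.1, 0.5]
opening: 0.0428
```

```bash
python3 hnd.py -.014 -1.56
```

```text
shift cm [-0.38 -0.49 -0.11] rot [-0.0052  0.0069 -0.0116] deg 0.8
q [ 0.673  0.64   0.105  0.42  -1.515 -2.471] F [-0.22  0.14  0.48] T axis -0.045 op 0.0428
```

Request:
step_arm(
  series=[
    {"x": -0.35,"y": -0.45,"z": -0.1,"rx": -0.005,"ry": 0.007,"rz": -0.011,"jaw": 0.5},
    {"x": -0.35,"y": -0.45,"z": -0.1,"rx": -0.005,"ry": 0.007,"rz": -0.011,"jaw": 0.4},
    {"x": -0.35,"y": -0.45,"z": -0.1,"rx": -0.005,"ry": 0.007,"rz": -0.011,"jaw": 0.2},
    {"x": -0.35,"y": -0.45,"z": -0.1,"rx": -0.005,"ry": 0.007,"rz": -0.011,"jaw": 0},
    {"x": -0.35,"y": -0.45,"z": -0.1,"rx": -0.005,"ry": 0.007,"rz": -0.011,"jaw": 0},
  ],
  newtons=55,
)

```text
time: 14.22
tcp_pos: [0.6007, 0.1092, 0.1279]
ee_rot: [[0.084, -0.065, -0.994], [0.815, -0.57, 0.106], [-0.574, -0.819, 0.005]]
ft_force: [-1.6, 0.5, 5.4]
opening: 0.0132
```

```bash
python3 hnd.py -.014 -1.56
```

```text
shift cm [-0.01  0.05  0.02] rot [ 0.0011 -0.0003 -0.0005] deg 0.1
q [ 0.671  0.629  0.108  0.419 -1.516 -2.471] F [-1.57  0.47  5.43] T axis -0.001 op 0.0132
```

Request:
step_arm(
  series=[
    {"x": 0,"y": 0,"z": 0,"rx": 0,"ry": -0.16,"rz": 0,"jaw": 0},
    {"x": 0,"y": 0,"z": 0,"rx": 0,"ry": -0.32,"rz": 0,"jaw": 0},
    {"x": 0,"y": 0,"z": 0,"rx": 0,"ry": -0.48,"rz": 0,"jaw": 0},
    {"x": 0,"y": 0,"z": 0,"rx": 0,"ry": -0.64,"rz": 0,"jaw": 0},
    {"x": 0,"y": 0,"z": 0,"rx": 0,"ry": -0.8,"rz": 0,"jaw": 0},
  ],
)

```text
time: 14.85
tcp_pos: [0.6004, 0.11, 0.1274]
ee_rot: [[-0.659, -0.066, -0.749], [0.642, -0.569, -0.514], [-0.393, -0.82, 0.417]]
ft_force: [-1.9, 3.6, 1.0]
opening: 0.0133
```

```bash
python3 hnd.py -.014 0
```

```text
shift cm [-0.08  0.05  0.06] rot [ 1.100e-03 -7.547e-01 -2.000e-04] deg 43.2
q [ 0.672  0.629  0.109  0.417 -1.515 -1.666] F [-1.9  3.6  1. ] T axis -0.083 op 0.0133
```

Request:
step_arm(
  series=[
    {"x": 0,"y": 0,"z": 0,"rx": 0,"ry": -0.16,"rz": 0,"jaw": 0},
    {"x": 0,"y": 0,"z": 0,"rx": 0,"ry": -0.32,"rz": 0,"jaw": 0},
    {"x": 0,"y": 0,"z": 0,"rx": 0,"ry": -0.46,"rz": 0,"jaw": 0},
    {"x": 0,"y": 0,"z": 0,"rx": 0,"ry": -0.58,"rz": 0,"jaw": 0},
    {"x": 0,"y": 0,"z": 0,"rx": 0,"ry": -0.68,"rz": 0,"jaw": 0},
  ],
)

```text
time: 15.48
tcp_pos: [0.5997, 0.1104, 0.1272]
ee_rot: [[-0.984, -0.067, -0.165], [0.173, -0.569, -0.804], [-0.04, -0.82, 0.571]]
ft_force: [-3.8, 2.6, 3.1]
opening: 0.013
```

```bash
python3 hnd.py -.014 0
```

```text
shift cm [-0.11  0.05  0.12] rot [ 0.0011 -0.071   0.0008] deg 4.1
q [ 0.673  0.629  0.109  0.416 -1.516 -0.982] F [-3.83  2.57  3.06] T axis -0.155 op 0.013
```

Request:
step_arm(
  series=[
    {"x": 0,"y": 0,"z": 0,"rx": 0,"ry": -0.05,"rz": 0,"jaw": 0},
    {"x": 0,"y": 0,"z": 0,"rx": 0,"ry": -0.1,"rz": 0,"jaw": 0},
    {"x": 0,"y": 0,"z": 0,"rx": 0,"ry": -0.15,"rz": 0,"jaw": 0},
    {"x": 0,"y": 0,"z": 0,"rx": 0,"ry": -0.19,"rz": 0,"jaw": 0},
    {"x": 0,"y": 0,"z": 0,"rx": 0,"ry": -0.21,"rz": 0,"jaw": 0},
  ],
)

```text
time: 16.1
tcp_pos: [0.5996, 0.1112, 0.1269]
ee_rot: [[-0.997, -0.067, 0.042], [0.003, -0.567, -0.824], [0.079, -0.821, 0.565]]
ft_force: [-3.2, 4.6, 1.5]
opening: 0.0132
```

```bash
python3 hnd.py -.014 0
```

```text
shift cm [-0.08  0.07  0.22] rot [0.0034 0.1375 0.0007] deg 7.9
q [ 0.673  0.629  0.11   0.414 -1.515 -0.774] F [-3.21  4.62  1.5 ] T axis -1.821 op 0.0132
```

Request:
step_arm(
  series=[
    {"x": 0,"y": 0,"z": 0,"rx": 0,"ry": 0,"rz": 0,"jaw": 0.35},
    {"x": 0,"y": 0,"z": 0,"rx": 0,"ry": 0,"rz": 0,"jaw": 0.5},
    {"x": 0,"y": -2,"z": 0,"rx": 0,"ry": 0,"rz": 0,"jaw": 0.5},
    {"x": 0,"y": -6,"z": 0,"rx": 0,"ry": 0,"rz": 0,"jaw": 0.5},
    {"x": 0,"y": -11,"z": 0,"rx": 0,"ry": 0,"rz": 0,"jaw": 0.5},
  ],
)

```text
time: 16.73
tcp_pos: [0.6066, 0.1733, 0.2178]
ee_rot: [[-0.997, -0.069, 0.043], [0.004, -0.568, -0.823], [0.081, -0.82, 0.567]]
ft_force: [1.4, 1.1, 0.7]
opening: 0.0427
```

```bash
python3 hnd.py .11 0; python3 - <<'E'
from station import r
from geo import *
for n in ["wrist"]:
    c=r.camera(n);a=c["pixels"][:,:,::-1]
    cv2.imwrite("pics/w13z.png",cv2.resize(a[122:272,235:435],None,fx=4,fy=4,interpolation=3))
ys=.0799
P=[(.0023,-.0601,.054),(.0277,.0799,.054),(.042,ys,.044)]
u=proj(c,J(*JP,P));print(((u-[235,122])*4+1.5).round(0))
H=handleR();h=J(*JP,(-.068,.022,.139))[0];
for a in [-.1,0]:
    HH=H@Ro.from_euler('z',a).as_matrix();print(a,((proj(c,[h+.012*H[:,2]+.035*HH[:,0],h+.012*H[:,2]-.035*HH[:,0]])-[235,122])*4+1.5).round(0))
E
```

```text
shift cm [-0.11 -1.3   0.14] rot [0.0016 0.1381 0.0025] deg 7.9
q [ 0.735  0.662  0.405  0.394 -1.782 -0.723] F [1.41 1.13 0.69] T axis 0.033 op 0.0427
[[621. 200.]
 [165.  58.]
 [174.  32.]]
-0.1 [[387. 163.]
 [305. 483.]]
0 [[369. 160.]
 [321. 486.]]
```

View pics/w13z.png

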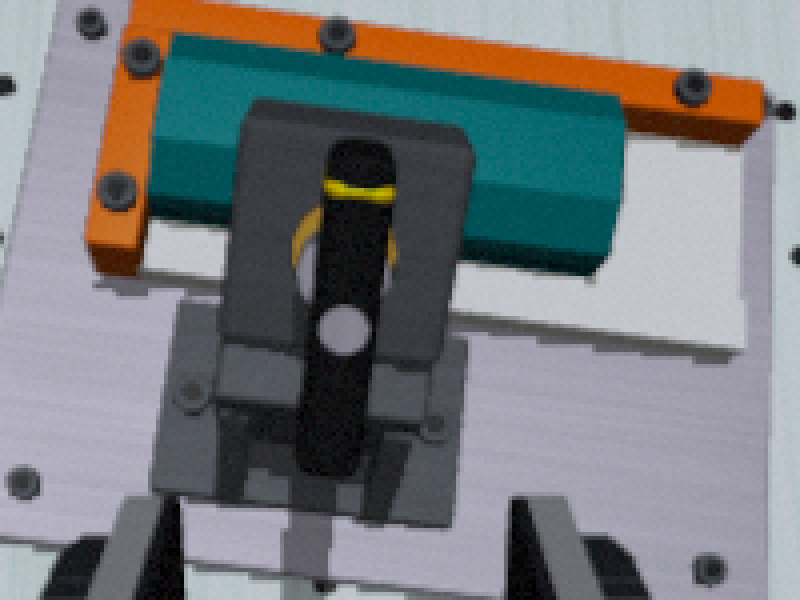

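```bash
python3 - <<'E'
from station import r
from geo import *
import pickle
c=r.camera("wrist");a=c["pixels"][:,:,::-1]
cv2.imwrite("pics/w14z.png",cv2.resize(a[122:272,235:435],None,fx=4,fy=4,interpolation=3))
P=[(.0023,-.0601,.054),(.0277,.0799,.054),(.042,.0799,.044)]
u=proj(c,J(*JP,P));print(((u-[235,122])*4+1.5).round(0))
# bar axis in image: dark pixel PCA for w1-like and now
H=handleR();h=J(*JP,(-.068,.022,.139))[0]
for n,cc in [("start",pickle.load(open("w1.pkl","rb"))),("now",c)]:
    px=cc["pixels"].astype(int);m=(px.max(2)<40).astype(np.uint8)
    p=proj(cc,h+.012*H[:,2])[0].astype(int);y0,x0=p[1]-45,p[0]-25
    sub=m[y0:p[1]+42,x0:p[0]+25]
    ax=[]
    for t in np.linspace(-.5,.5,1001):
        pass
    # per-row centre of dark run through bar
    rows,cs=[],[]
    for i in range(5,sub.shape[0]-5):
        js=np.where(sub[i])[0]
        if 12<len(js)<24 and js.max()-js.min()<24: rows.append(i+y0);cs.append((js.min()+js.max())/2+x0)
    k=np.polyfit(rows,cs,1);
    f=[]
    for a_ in (-.1,0,.1):
        HH=H@Ro.from_euler('z',a_).as_matrix();q=proj(cc,[h+.012*H[:,2]+.03*HH[:,0],h+.012*H[:,2]-.03*HH[:,0]]);f.append((q[1,0]-q[0,0])/(q[1,1]-q[0,1]))
    print(n,len(rows),"slope",k[0].round(3),"model",np.round(f,3),"angle",np.interp(-k[0],-np.array(f)*np.sign(f[0]-f[2])*-1 if 0 else np.sort(-np.array(f)),np.array([-.1,0,.1])[np.argsort(-np.array(f))]).round(3))
E
```

```text
[[629. 194.]
 [181.  54.]
 [190.  29.]]
start 42 slope -0.022 model [-0.105  0.001  0.107] angle -0.021
now 41 slope -0.125 model [-0.259 -0.149 -0.042] angle 0.023
```

View pics/w14z.png

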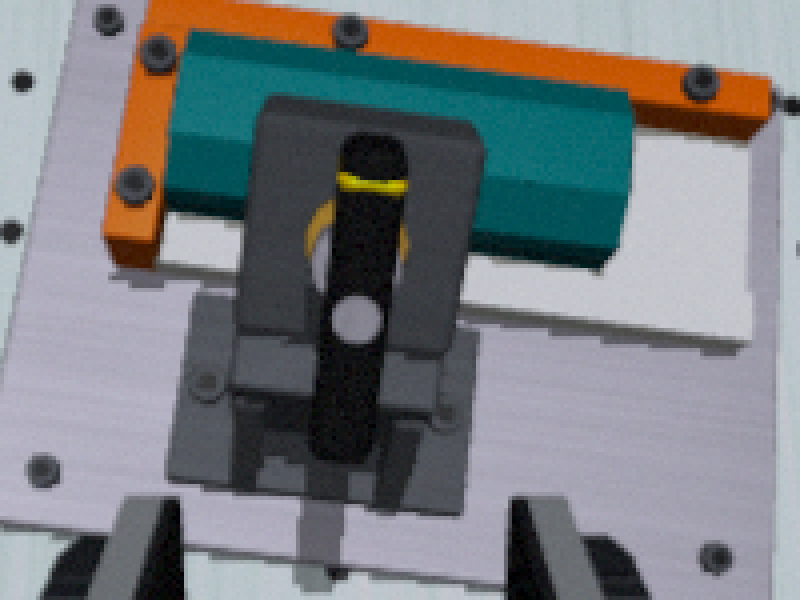

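Request:
step_arm(
  series=[
    {"x": 0,"y": -2,"z": 0,"rx": 0,"ry": 0,"rz": 0,"jaw": 0.5},
    {"x": 0,"y": -4,"z": 0,"rx": 0,"ry": 0,"rz": 0,"jaw": 0.5},
    {"x": 0,"y": -6,"z": 0,"rx": 0,"ry": 0,"rz": 0,"jaw": 0.5},
    {"x": 0,"y": -6,"z": 0,"rx": 0,"ry": 0,"rz": 0,"jaw": 0.5},
    {"x": 0,"y": -6,"z": 0,"rx": 0,"ry": 0,"rz": 0,"jaw": 0.5},
  ],
)

```text
time: 17.45
tcp_pos: [0.6122, 0.2097, 0.2698]
ee_rot: [[-0.997, -0.06, 0.041], [0.0, -0.565, -0.825], [0.073, -0.823, 0.563]]
ft_force: [0.5, -0.9, -0.8]
opening: 0.0427
```

```bash
python3 - <<'E'
from station import r
from geo import *
import pickle
c=r.camera("side");a=c["pixels"][:,:,::-1];cv2.imwrite("pics/s15z.png",cv2.resize(a[170:320,220:420],None,fx=4,fy=4,interpolation=3))
print(r.sign_off(), r.get_state()["time"])
E
```

```text
the job is handed in; nothing more can be done
the job is handed in; nothing more can be done
```

View pics/s15z.png

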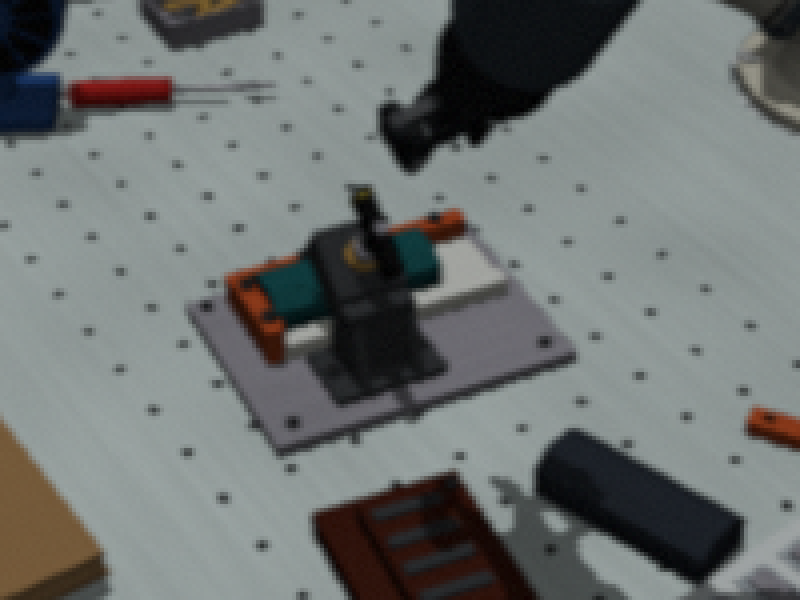

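The job is handed in at about 17.5 s: the housing is home against the end stop and the clamp is tight again.

- **Loosening:** Turning the handle anticlockwise hit a hard stop at about 1.4 N m. Clockwise gave easily at about 0.2 N m, so the screw loosens in the negative direction. I slackened it to about -1.56 rad.
- **Sliding home:** I pushed the free end cap with the closed fingertips. The push force reached about 14 N and the tip stopped moving when I pushed further.
- **Retightening:** I turned the handle back to the hard stop at about 1.8 N m, released it and backed away.

**Last checks:**
- The last wrist picture shows the housing flush with the stop. Its free end is about 1 zoomed pixel from the predicted home column, but that corner's row is off by roughly 15 zoomed pixels, which I did not chase down.
- The handle measures +0.02 rad now, against -0.02 rad at the start; that difference is within measuring error.
- In the part of the last side view I looked at, the housing is against the stop and the bystanders are where they were; that crop misses most of the fan and one end of the spare stop bar. The gripper is clear of everything.

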